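# Unclamp the brass angle bracket and put it in the parts tray

### The arm

A 6-joint arm with a two-finger parallel gripper is mounted at the origin on the work surface. World frame = base frame: x ahead of the robot, y to its left, z up, the work surface at z = 0. Lengths are in m, angles in rad, forces in N, time in s.
With the tool pointing down it reaches from about 0.225 to 0.875 m from the base axis. Payload 3.4 kg.
Tool frame: the origin (TCP) lies at the very end of the fingers, on their centre line; the grasp point (between the pads) lies 19 mm behind it (manip.grasp_offset is the distance from the TCP to the grasp point, in m); x points along the fingers, y is the direction in which the jaws open and shut, and the axes are right-handed (so a half turn about x gives the same grasp; the last joint's range is limited). The gripper opens to 85 mm and grips with 20 to 120 N. Pads are 22 mm wide; open, the fingers measure 114 mm over their backs; the gripper's body (76 mm by 85 mm) begins 54 mm behind the grasp point. The pads swing forward as they close: fully open they stand 13 mm farther back than shut.
Start: joints at [1.212, 0.276, 1.505, -0, 1.361, -0.121], TCP at [0.135, 0.559, 0.231] pointing down, gripper open.
Joint ranges: [-2.89, 2.89], [-0.75, 2.08], [0.22, 2.7], [-1.18, 4.32], [0.11, 2.71], [-2.7, 2.7]. Speed limits (rad/s): [2.57, 2.57, 3.14, 3.14, 3.14, 3.14].

### API

Orientations are given as a unit quaternion [w, x, y, z].
In Python, from rig import manip gives the robot as it stands.
- The arm moves only by the tool step_arm, never from a script. Its argument "increments" is a list of rows, each an object with "grip": the opening, from 0 (shut) to 1 (fully open); "delta_pos": the shift along the world's x, y, z in m, a list of three; "twist": the turn about the world's z in degrees. A call has 1 to 10 rows; each row shifts and turns the commanded pose from where the row before left it; what a row does not reach is not made up. A row lasts 1/12 s, in which the tool goes at most 41.7 mm and 7.16 degrees, less where a joint would pass 70% of its speed; a pose out of reach is approached as far as the arm can. A call with a gripper value outside its range is refused whole. The fingers move at their own pace and stop on an object; "force" is the grip in N (left out, the last holds). Time passes only in rows, so rows that do not move let the fingers close. It gives the time, the measured TCP pose, the force and the opening at its end, in the units of the state.
- manip.get_state(): the state, without advancing time (a new reading comes with each control period).
- manip.get_image(name): name is "scene" or "top" or "wrist"; returns a dict with "img" (420x560x3 uint8, red, green, blue), "fx", "fy", "cx", "cy" (pixels), "rvec" (rotation vector, rad) and "tvec" (3), from world to camera coordinates, as OpenCV has them; the wrist camera has in their place "mount" (4x4, takes a point from camera to tool coordinates, whose origin is the TCP and whose axes are the tool frame's). Camera axes: x right, y down, z forward; pixel columns grow to the right and rows downward; lengths in m; the calibration is good to about 2 mm. A picture is of the moment at which its call begins: read the wrist's pose just before it. There is no depth.
- manip.sign_off(): hands the job in, once; it reports no verdict.
The state is a dict: "clock": time; "qpos": joint angles; "qd": joint speeds; "effort": joint torques, N m; "position": TCP position; "ee_rot": TCP orientation; "contact_force": force on the tool from outside, world axes, zero at the start; "moment": the same for the moment, N m; "width": finger opening in m.
Only numpy, scipy, OpenCV 4.12 (cv2) and the standard library are available. Lean on these libraries where they do the work, as an engineer would, in place of code of your own. Each camera call takes 0.05 s, during which the arm holds its last target. There are 200 camera calls.

### The job

Of the two little clamping jigs on the bench, take the one that holds the brass angle bracket: flip its toggle clamp arm up and over past centre so that it stays open by itself, then lift the bracket out and set it down, not dropped, in the grey parts tray, standing on its base leaf just as it stood in the jig. Leave the other jig, with the flat brass plate, clamped.

Things in the scene. Friction and masses are not known exactly. Their poses are not given: they have to be found in the camera images.
- jig: Fixed jig holding the bracket: aluminium plate 130 (x) by 110 (y) by 12 mm thick, from x = -45 to +85. Origin on the bench right below the clamp foot and the middle of the seat; z up; at yaw 0 x points away from the robot. Seat at z = 12 inside strips 5 high, 2.5 clear of the bracket. Clamp hinge line: parallel to y through x = +60, z = 50, between cheeks up to z = 62.
- clamp (a joint): Toggle arm of that jig, rad. 0: clamped, level towards -x at z = 50, a bar 12 wide ending in a black grip 64 mm long, 16 by 16, centred at jig x = -58, y 0, z 50, clear of the plate. 1.57: upright. 2.4: stop, leaning back to +x. Weight only (1.2 N at the grip): short of upright it falls shut, let go past 1.75 it falls open. Its foot stands 32 out of its underside, 60 from the hinge.
- bracket: Brass angle bracket, 180 to 300 g. Base leaf 40 (x) by 55 (y) by 6 mm thick; along its +y edge an upright leaf 40 long (x), 8 thick, mid-plane at y = +23.5, top 45 above the underside. Origin: centre of the base leaf's underside, z up. At the start its axes are the jig's within 2 degrees and it sits over the jig's origin, 12 higher.
- tray: Open grey plastic parts tray, empty, fixed: 180 (x) by 160 (y) by 28 mm high outside, walls and floor 4 thick. Origin at the centre of its underside, z up.
- plate_clamp (a joint): Toggle arm of the other jig, of the same make, which holds a flat brass plate 48 by 70 by 6 mm; 0 = clamped. To be left clamped.
Not all that is in view belongs to the job. What is shaped like the jig but green is not meant. What is shaped like the part that bears plate_clamp but green is not meant.

How it is judged:
By the outcome, as a careful person would: the job done as asked, in the order asked, and still so for the second after the job is handed in, with the robot touching nothing.
It also fails if it takes over 48 s, if anything falls off the work surface, if the arm or the gripper's body presses on something with over 40 N, if the wrist force passes 120 N, or if a joint passes its speed limit or range.

## Working session

There is one attempt and no reset: what is moved stays moved. The work goes in short steps, Python scripts to look and compute and a tool call to move; the robot and the scene stay as the last step left them, time stands still between calls to the robot, and variables do not carry over. Pictures are saved under pics/ and viewed, about 8 in all and at most 12, crops included, and the job is handed in when it is done.

Besides the shell and the picture viewer there is one more tool, called after "Emit:" by a JSON object that holds its "method" and its "body". step_arm: Moves the arm, as the interface text tells. Its arguments: {"type":"object","properties":{"increments":{"type":"array"},"force":{"type":"number"}},"required":["increments"]}

```bash
mkdir -p pics; cat > h.py <<'E'
import numpy as np,cv2
from rig import manip
from scipy.spatial.transform import Rotation as R
def grab(name,fn=None):
    s=manip.get_state(); d=manip.get_image(name)
    if fn: cv2.imwrite('pics/'+fn,d['img'][:,:,::-1])
    K=np.array([[d['fx'],0,d['cx']],[0,d['fy'],d['cy']],[0,0,1.]])
    if name=='wrist':
        q=s['ee_rot']; T=np.eye(4);T[:3,:3]=R.from_quat([q[1],q[2],q[3],q[0]]).as_matrix();T[:3,3]=s['position']
        T=T@np.array(d['mount']); W=np.linalg.inv(T)
    else:
        W=np.eye(4);W[:3,:3]=cv2.Rodrigues(np.array(d['rvec'],float))[0];W[:3,3]=np.ravel(d['tvec'])
    return d['img'],K,W
def ray(K,W,uv,z):
    uv=np.atleast_2d(uv).astype(float)
    T=np.linalg.inv(W); r=np.c_[uv,np.ones(len(uv))]@np.linalg.inv(K).T@T[:3,:3].T
    c=T[:3,3]; return c+r*((z-c[2])/r[:,2])[:,None]
def proj(K,W,P):
    P=np.atleast_2d(P); c=P@W[:3,:3].T+W[:3,3]; p=c@K.T; return p[:,:2]/p[:,2:]
E
python3 - <<'E'
from h import *
a,K,W=grab('scene'); b,K2,W2=grab('top')
cv2.imwrite('pics/s1.png',a[:,:,::-1]);cv2.imwrite('pics/t1.png',b[:,:,::-1])
np.savez('top1.npz',K=K2,W=W2);np.savez('sc1.npz',K=K,W=W)
print(manip.get_state()); print(np.linalg.inv(W)[:3,3],np.linalg.inv(W2)[:3,3])
E
```

```text
{'clock': 0.1, 'qpos': array([ 1.21199134e+00,  2.76513300e-01,  1.50600697e+00,  3.12274638e-05,
        1.36072432e+00, -1.21005355e-01]), 'qd': array([-0.00018649, -0.0020043 , -0.00236719,  0.0001477 ,  0.00275854,
        0.00021971]), 'effort': array([ 9.11814805e-04, -4.17703700e+01, -2.46401489e+01, -2.03172640e-04,
        6.06825823e-03,  8.00862438e-06]), 'position': array([0.1352774 , 0.55836697, 0.23053658]), 'ee_rot': array([ 0.70196465,  0.08331442,  0.70226317, -0.08444393]), 'contact_force': array([-0.35357914,  0.26359754, -0.32711546]), 'moment': array([-0.01237919, -0.00927641, -0.07933853]), 'width': 0.0853365749925879}
[1.07760795 0.1018532  0.85892555] [0.29307314 0.17863235 1.6045918 ]
```

View pics/t1.png

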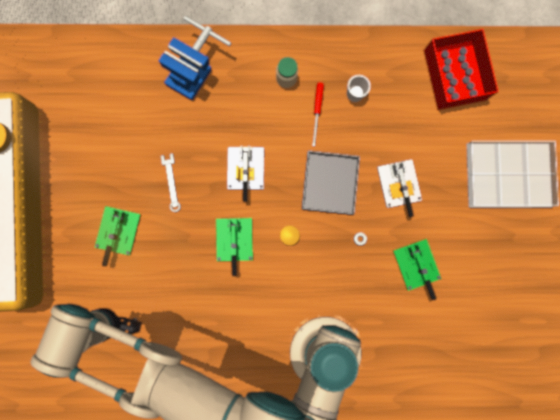

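View pics/s1.png

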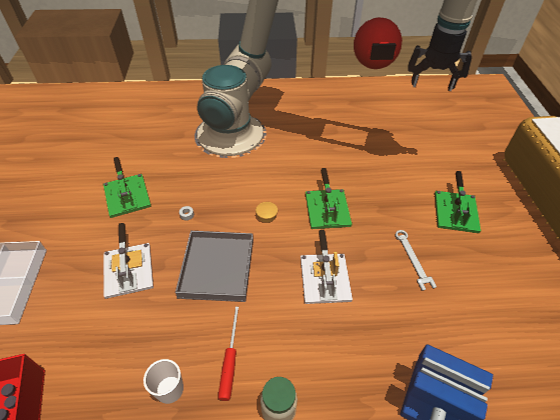

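The top view shows five jigs. Two are white: (245,168), apparently with the angle bracket, and (400,183), with the flat plate. Three are green and not meant: (118,230), (235,240), (417,265). The tray is at (330,183). The compartmented tray at (511,174) and the red box at (460,70) are not meant. Next I check the choice in a crop and measure.

```bash
python3 - <<'E'
from h import *
a=cv2.imread('pics/s1.png');b=cv2.imread('pics/t1.png')
c1=cv2.resize(a[225:310,285:365],None,fx=5,fy=5,interpolation=cv2.INTER_CUBIC)
c2=cv2.resize(a[215:300,90:165],None,fx=5,fy=5,interpolation=cv2.INTER_CUBIC)
cv2.imwrite('pics/c1.png',np.hstack([c1[:425],c2[:425]]))
d=np.load('top1.npz');K,W=d['K'],d['W']
hsv=cv2.cvtColor(b,cv2.COLOR_BGR2HSV)
def rect(m,win,z):
    y0,y1,x0,x1=win;mm=np.zeros_like(m);mm[y0:y1,x0:x1]=m[y0:y1,x0:x1]
    cs,_=cv2.findContours(mm,cv2.RETR_EXTERNAL,cv2.CHAIN_APPROX_NONE)
    c=max(cs,key=cv2.contourArea)[:,0,:]
    P=ray(K,W,c,z)[:,:2]; r=cv2.minAreaRect((P*1000).astype(np.float32)); return r
w=cv2.inRange(hsv,(0,0,170),(179,60,255))
print('jig',rect(w,(140,200,218,275),.012)); print('other',rect(w,(150,215,370,430),.012))
g=cv2.inRange(hsv,(0,0,30),(179,70,150))
print('tray',rect(g,(145,222,295,365),.028))
k=cv2.inRange(hsv,(0,0,0),(179,255,60))
for nm,win in(('grip',(176,205,235,260)),('grip2',(195,220,395,420))): print(nm,rect(k,win,.058))
E
```

```text
jig ((560.5869140625, 241.039794921875), (110.58557891845703, 130.6698455810547), 89.96635437011719)
other ((507.9190673828125, -207.05718994140625), (129.86521911621094, 55.80876159667969), 12.73712158203125)
tray ((513.669921875, -20.04499053955078), (156.2362823486328, 178.192626953125), 83.96717071533203)
grip ((481.9475402832031, 239.1361083984375), (50.950931549072266, 5.950464248657227), 0.14429250359535217)
grip2 ((436.2142639160156, -247.86778259277344), (52.07626724243164, 9.506315231323242), 12.696488380432129)
```

View pics/c1.png

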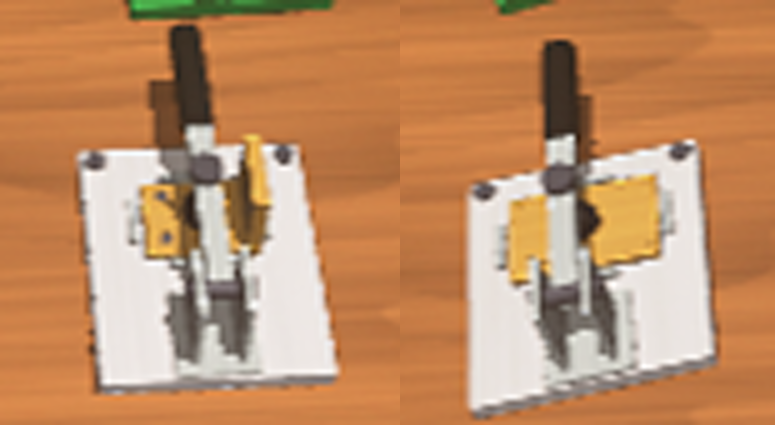

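The crop confirms it: the left jig (scene px (327,277)) has the bracket, with its upright leaf at +y. The right one holds the flat plate. The jig origin is about (0.541, 0.241) at yaw 0, and the tray centre is about (0.514, -0.020) at yaw -6°. I'll move above the grip.

Emit:
{"method": "step_arm", "body": {"increments": [{"grip":1,"delta_pos":[0.028,-0.027,0],"twist":2},{"grip":1,"delta_pos":[0.028,-0.027,0],"twist":2},{"grip":1,"delta_pos":[0.028,-0.027,0],"twist":2},{"grip":1,"delta_pos":[0.028,-0.027,0],"twist":2},{"grip":1,"delta_pos":[0.028,-0.027,0],"twist":2},{"grip":1,"delta_pos":[0.028,-0.027,0],"twist":2},{"grip":1,"delta_pos":[0.028,-0.027,0],"twist":1.6},{"grip":1,"delta_pos":[0.028,-0.027,0],"twist":0},{"grip":1,"delta_pos":[0.028,-0.027,0],"twist":0},{"grip":1,"delta_pos":[0.028,-0.027,0],"twist":0}]}}

```text
clock: 0.93
position: [0.4162, 0.2872, 0.2311]
ee_rot: [0.707, 0.0, 0.707, -0.0]
contact_force: [-0.4, 0.2, -0.1]
width: 0.0854
```

Emit:
{"method": "step_arm", "body": {"increments": [{"grip":1,"delta_pos":[0.027,-0.024,0],"twist":0},{"grip":1,"delta_pos":[0.026,-0.023,0],"twist":0},{"grip":1,"delta_pos":[0,0,0],"twist":0},{"grip":1,"delta_pos":[0,0,0],"twist":0},{"grip":1,"delta_pos":[0,0,0],"twist":0}]}}

```text
clock: 1.35
position: [0.4678, 0.2418, 0.2308]
ee_rot: [0.706, 0.001, 0.708, -0.0]
contact_force: [0.2, 0.2, 1.6]
width: 0.0853
```

```bash
python3 - <<'E'
from h import *
a,K,W=grab('wrist','w1.png'); np.savez('w1.npz',K=K,W=W)
s=manip.get_state();q=s['ee_rot'];M=R.from_quat([q[1],q[2],q[3],q[0]]).as_matrix()
print(s['clock'],s['position'],M.round(3).tolist())
for n,P in dict(grip=[.4826,.241,.058],gripend=[.4506,.241,.058],hinge=[.6006,.241,.05],tcp=s['position']).items(): print(n,proj(K,W,P).round(1))
E
```

```text
1.4 [0.46745478 0.24227196 0.23097018] [[-0.002, 0.0, 1.0], [0.0, 1.0, -0.0], [-1.0, 0.0, -0.002]]
grip [[280.6 203.3]]
gripend [[280.5 167.3]]
hinge [[280.9 315.8]]
tcp [[283.  276.3]]
```

View pics/w1.png

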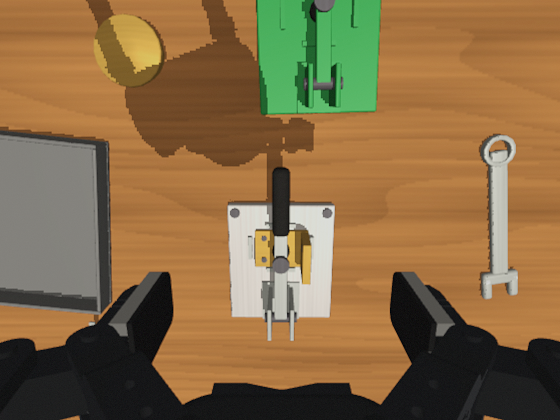

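The wrist view shows the grip end at (281,168) and the hinge at (281,318), both matching my estimates within 2 px. The upright leaf is at (306,258), on the +y side. I'll descend and grip.

Emit:
{"method": "step_arm", "body": {"increments": [{"grip":1,"delta_pos":[0,-0.001,-0.035],"twist":0},{"grip":1,"delta_pos":[0,0,-0.035],"twist":0},{"grip":1,"delta_pos":[0,0,-0.035],"twist":0},{"grip":1,"delta_pos":[0,0,-0.035],"twist":0},{"grip":1,"delta_pos":[0,0,-0.03],"twist":0},{"grip":1,"delta_pos":[0,0,-0.02],"twist":0},{"grip":0.5,"delta_pos":[0,0,-0.009],"twist":0},{"grip":0.3,"delta_pos":[0,0,0],"twist":0},{"grip":0.3,"delta_pos":[0,0,0],"twist":0}]}}

```text
clock: 2.15
position: [0.4683, 0.2417, 0.0328]
ee_rot: [0.707, -0.0, 0.707, 0.0]
contact_force: [0.7, 0.6, 0.4]
width: 0.0515
```

Emit:
{"method": "step_arm", "body": {"increments": [{"grip":0,"delta_pos":[0,0,0],"twist":0},{"grip":0,"delta_pos":[0,0,0],"twist":0},{"grip":0,"delta_pos":[0,0,0],"twist":0},{"grip":0,"delta_pos":[0,0,0],"twist":0},{"grip":0,"delta_pos":[0,0,0],"twist":0},{"grip":0,"delta_pos":[0,0,0],"twist":0}], "force": 25}}

```text
clock: 2.65
position: [0.4695, 0.2414, 0.0338]
ee_rot: [0.708, 0.001, 0.706, 0.0]
contact_force: [-1.7, 1.1, 7.3]
width: 0.0156
```

Emit:
{"method": "step_arm", "body": {"increments": [{"grip":0,"delta_pos":[0.0015,0,0.0197],"twist":0},{"grip":0,"delta_pos":[0.0044,0,0.0193],"twist":0},{"grip":0,"delta_pos":[0.0072,0,0.0184],"twist":0},{"grip":0,"delta_pos":[0.01,0,0.0171],"twist":0},{"grip":0,"delta_pos":[0,0,0],"twist":0}]}}

```text
clock: 3.07
position: [0.4931, 0.2413, 0.1096]
ee_rot: [0.708, 0.001, 0.706, 0.0]
contact_force: [-2.8, 1.7, 1.9]
width: 0.0155
```

Emit:
{"method": "step_arm", "body": {"increments": [{"grip":0,"delta_pos":[0.0123,0,0.0155],"twist":0},{"grip":0,"delta_pos":[0.0145,0,0.0134],"twist":0},{"grip":0,"delta_pos":[0.0164,0,0.0111],"twist":0},{"grip":0,"delta_pos":[0.0179,0,0.0085],"twist":0},{"grip":0,"delta_pos":[0.0189,0,0.0058],"twist":0},{"grip":0,"delta_pos":[0.0196,0,0.0029],"twist":0},{"grip":0,"delta_pos":[0,0,0],"twist":0}]}}

```text
clock: 3.65
position: [0.5936, 0.2408, 0.1642]
ee_rot: [0.708, 0.001, 0.706, -0.0]
contact_force: [-1.7, 0.4, 5.4]
width: 0.0151
```

Emit:
{"method": "step_arm", "body": {"increments": [{"grip":0,"delta_pos":[0.0197,0,-0.0001],"twist":0},{"grip":0,"delta_pos":[0.0196,0,-0.0031],"twist":0},{"grip":0,"delta_pos":[0.0189,0,-0.0059],"twist":0},{"grip":0,"delta_pos":[0.0177,0,-0.0087],"twist":0},{"grip":0,"delta_pos":[0.012,0,-0.008],"twist":0},{"grip":0,"delta_pos":[0,0,0],"twist":0},{"grip":0,"delta_pos":[0,0,0],"twist":0}]}}

```text
clock: 4.23
position: [0.6815, 0.2404, 0.1382]
ee_rot: [0.709, 0.0, 0.705, -0.0]
contact_force: [2.5, 0.0, 4.0]
width: 0.0157
```

The arm is at about 2.2 rad, past centre. I'll release, rise and look.

Emit:
{"method": "step_arm", "body": {"increments": [{"grip":0.5,"delta_pos":[0,0,0],"twist":0},{"grip":0.7,"delta_pos":[0,0,0],"twist":0},{"grip":0.7,"delta_pos":[0,0,0],"twist":0},{"grip":0.7,"delta_pos":[0,0,0.02],"twist":0},{"grip":0.7,"delta_pos":[0,0,0.035],"twist":0},{"grip":0.7,"delta_pos":[-0.01,0,0.035],"twist":0},{"grip":0.7,"delta_pos":[-0.03,0,0.02],"twist":0},{"grip":0.7,"delta_pos":[-0.035,0,0],"twist":0},{"grip":0.7,"delta_pos":[-0.035,0,0],"twist":0},{"grip":0.7,"delta_pos":[-0.03,0,0],"twist":0}]}}

```text
clock: 5.07
position: [0.5362, 0.2407, 0.2484]
ee_rot: [0.707, 0.0, 0.707, 0.0]
contact_force: [-0.5, -0.5, 0.5]
width: 0.0597
```

Emit:
{"method": "step_arm", "body": {"increments": [{"grip":0.7,"delta_pos":[-0.03,0,0],"twist":0},{"grip":0.7,"delta_pos":[0,0,0],"twist":0},{"grip":0.7,"delta_pos":[0,0,0],"twist":0},{"grip":0.7,"delta_pos":[0,0,0],"twist":0}]}}

```text
clock: 5.4
position: [0.5092, 0.2409, 0.2484]
ee_rot: [0.708, 0.0, 0.707, 0.0]
contact_force: [0.4, -0.6, -0.2]
width: 0.0599
```

```bash
python3 - <<'E'
from h import *
a,K,W=grab('wrist'); np.savez('w2.npz',K=K,W=W); cv2.imwrite('pics/w2raw.png',a[:,:,::-1])
s=manip.get_state();print(s['clock'],s['position'],s['width'])
b,_,_=grab('scene')
u=proj(K,W,[.5406,.241,.03])[0].astype(int);print(u)
c=lambda im,x,y,h,f: cv2.resize(im[max(0,y-h):y+h,x-h:x+h],(400,400),interpolation=cv2.INTER_CUBIC)
cv2.imwrite('pics/w2.png',np.hstack([c(a,u[0],u[1],80,5),c(b,327,265,60,5)])[:,:,::-1])
hsv=cv2.cvtColor(a,cv2.COLOR_RGB2HSV)
m=cv2.inRange(hsv,(15,110,90),(32,255,255));mm=m*0;mm[max(0,u[1]-70):u[1]+70,u[0]-60:u[0]+60]=m[max(0,u[1]-70):u[1]+70,u[0]-60:u[0]+60]
for c in cv2.findContours(mm,0,1)[0]:
  if cv2.contourArea(c)>60: print(cv2.boundingRect(c),cv2.contourArea(c))
E
```

```text
5.45 [0.50981725 0.24094314 0.2482288 ] 0.059827775649181146
[281 206]
(302, 196, 10, 40) 281.5
(256, 186, 54, 38) 1660.5
(330, 162, 11, 114) 775.0
(221, 159, 12, 117) 864.5
(248, 136, 93, 25) 1244.0
```

View pics/w2.png

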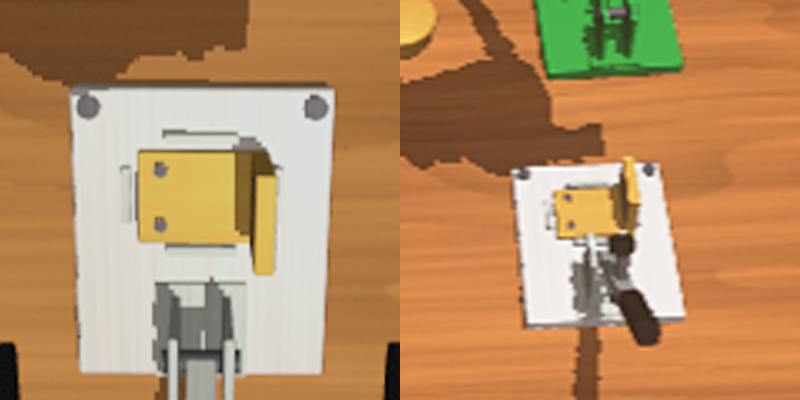

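The clamp is open and leaning back on its own. In the left crop the bracket is free, and its leaf top spans crop px (254–276, 175–275). I'll compute the leaf pose.

```bash
python3 - <<'E'
from h import *
d=np.load('w2.npz');K,W=d['K'],d['W']
a=cv2.imread('pics/w2raw.png')
for z,c in((.057,[(254,175),(275,175),(254,275),(276,275)]),(.018,[(138,151),(138,242)])):
    uv=np.array(c)/2.5+[201,126]; print(ray(K,W,uv,z).round(4))
E
```

```text
[[0.5227 0.2606 0.057 ]
 [0.5227 0.2684 0.057 ]
 [0.5623 0.2612 0.057 ]
 [0.5623 0.2697 0.057 ]]
[[0.5224 0.2149 0.018 ]
 [0.562  0.2141 0.018 ]]
```

Emit:
{"method": "step_arm", "body": {"increments": [{"grip":0.5,"delta_pos":[0.017,0.012,-0.02],"twist":0},{"grip":0.5,"delta_pos":[0.016,0.012,-0.02],"twist":0},{"grip":0.5,"delta_pos":[0,0,-0.035],"twist":0},{"grip":0.5,"delta_pos":[0,0,-0.035],"twist":0},{"grip":0.5,"delta_pos":[0,0,-0.035],"twist":0},{"grip":0.5,"delta_pos":[0,0,-0.03],"twist":0},{"grip":0.5,"delta_pos":[0,0,-0.025],"twist":0},{"grip":0.5,"delta_pos":[0,0,-0.015],"twist":0},{"grip":0.5,"delta_pos":[0,0,-0.007],"twist":0},{"grip":0.5,"delta_pos":[0,0,0],"twist":0}]}}

```text
clock: 6.33
position: [0.5417, 0.2643, 0.0238]
ee_rot: [0.706, -0.0, 0.708, -0.001]
contact_force: [-0.2, -0.4, -0.3]
width: 0.0427
```

Emit:
{"method": "step_arm", "body": {"increments": [{"grip":0.3,"delta_pos":[0,0,0],"twist":0},{"grip":0.2,"delta_pos":[0,0,0],"twist":0},{"grip":0.1,"delta_pos":[0,0,0],"twist":0},{"grip":0,"delta_pos":[0,0,0],"twist":0},{"grip":0,"delta_pos":[0,0,0],"twist":0},{"grip":0,"delta_pos":[0,0,0],"twist":0}], "force": 50}}

```text
clock: 6.83
position: [0.5433, 0.2653, 0.0278]
ee_rot: [0.708, 0.001, 0.706, 0.0]
contact_force: [-0.7, -0.5, 5.5]
width: 0.0072
```

Emit:
{"method": "step_arm", "body": {"increments": [{"grip":0,"delta_pos":[0,0,0.005],"twist":0},{"grip":0,"delta_pos":[0,0,0.01],"twist":0},{"grip":0,"delta_pos":[0,0,0.02],"twist":0},{"grip":0,"delta_pos":[0,0,0.03],"twist":0},{"grip":0,"delta_pos":[0,0,0.03],"twist":0},{"grip":0,"delta_pos":[0,0,0.025],"twist":0},{"grip":0,"delta_pos":[0,0,0],"twist":0},{"grip":0,"delta_pos":[0,0,0],"twist":0}]}}

```text
clock: 7.5
position: [0.5426, 0.2651, 0.1481]
ee_rot: [0.708, 0.001, 0.706, 0.0]
contact_force: [0.3, 0.2, -1.7]
width: 0.0076
```

```bash
python3 - <<'E'
from h import *
a,K,W=grab('wrist'); b,_,_=grab('scene'); s=manip.get_state()
print(s['clock'],s['position'],s['contact_force'],s['moment'],s['width'])
cv2.imwrite('pics/w3.png',np.hstack([cv2.resize(a[130:420,100:460],(400,322)),cv2.resize(b[200:320,250:400],(400,322))])[:,:,::-1])
E
```

```text
7.6 [0.54074828 0.26438645 0.14509753] [-0.13203123 -0.12719955 -2.27794581] [ 0.07057883 -0.01589967  0.0165677 ] 0.007607974098004318
```

View pics/w3.png

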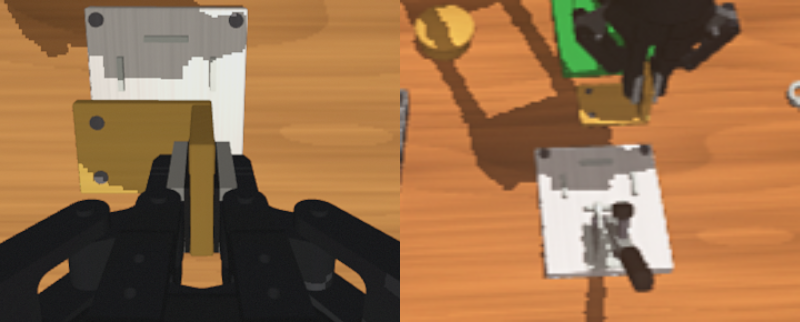

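The bracket is held level by its upright leaf, well above the jig (left crop (145,145)), and the clamp is still leaning back. I'll carry it to the tray.

Emit:
{"method": "step_arm", "body": {"increments": [{"grip":0,"delta_pos":[-0.003,-0.015,0],"twist":0},{"grip":0,"delta_pos":[-0.003,-0.03,0],"twist":0},{"grip":0,"delta_pos":[-0.003,-0.033,0],"twist":0},{"grip":0,"delta_pos":[-0.003,-0.033,0],"twist":0},{"grip":0,"delta_pos":[-0.003,-0.033,0],"twist":0},{"grip":0,"delta_pos":[-0.003,-0.033,0],"twist":0},{"grip":0,"delta_pos":[-0.003,-0.033,0],"twist":0},{"grip":0,"delta_pos":[-0.003,-0.03,0],"twist":0},{"grip":0,"delta_pos":[-0.002,-0.023,0],"twist":0},{"grip":0,"delta_pos":[-0.002,-0.012,0],"twist":0}]}}

```text
clock: 8.43
position: [0.5121, -0.0133, 0.1447]
ee_rot: [0.706, 0.001, 0.708, -0.001]
contact_force: [-0.7, 0.1, -0.5]
width: 0.0072
```

Emit:
{"method": "step_arm", "body": {"increments": [{"grip":0,"delta_pos":[0,0,0],"twist":0},{"grip":0,"delta_pos":[0,0,-0.02],"twist":0},{"grip":0,"delta_pos":[0,0,-0.025],"twist":0},{"grip":0,"delta_pos":[0,0,-0.025],"twist":0},{"grip":0,"delta_pos":[0,0,-0.02],"twist":0},{"grip":0,"delta_pos":[0,0,-0.015],"twist":0},{"grip":0,"delta_pos":[0,0,-0.01],"twist":0},{"grip":0,"delta_pos":[0,0,0],"twist":0},{"grip":0,"delta_pos":[0,0,0],"twist":0}]}}

```text
clock: 9.18
position: [0.5137, -0.0095, 0.0308]
ee_rot: [0.707, 0.0, 0.708, 0.0]
contact_force: [-0.0, -0.5, -1.9]
width: 0.0072
```

Estimated 11 mm to go. I'll lower slowly until contact.

Emit:
{"method": "step_arm", "body": {"increments": [{"grip":0,"delta_pos":[0,0,-0.003],"twist":0},{"grip":0,"delta_pos":[0,0,-0.003],"twist":0},{"grip":0,"delta_pos":[0,0,-0.002],"twist":0},{"grip":0,"delta_pos":[0,0,0],"twist":0},{"grip":0,"delta_pos":[0,0,0],"twist":0}]}}

```text
clock: 9.6
position: [0.5142, -0.0102, 0.0235]
ee_rot: [0.707, 0.0, 0.707, -0.0]
contact_force: [0.3, -0.2, -2.8]
width: 0.007
```

Emit:
{"method": "step_arm", "body": {"increments": [{"grip":0,"delta_pos":[0,0,-0.001],"twist":0},{"grip":0,"delta_pos":[0,0,-0.001],"twist":0},{"grip":0,"delta_pos":[0,0,0],"twist":0},{"grip":0,"delta_pos":[0,0,0],"twist":0}]}}

```text
clock: 9.93
position: [0.514, -0.0102, 0.0212]
ee_rot: [0.707, 0.0, 0.707, -0.0]
contact_force: [0.2, 0.6, -1.5]
width: 0.0074
```

Emit:
{"method": "step_arm", "body": {"increments": [{"grip":0,"delta_pos":[0,0,-0.001],"twist":0},{"grip":0,"delta_pos":[0,0,0],"twist":0},{"grip":0,"delta_pos":[0,0,0],"twist":0}]}}

```text
clock: 10.18
position: [0.514, -0.0101, 0.0202]
ee_rot: [0.707, 0.0, 0.707, -0.0]
contact_force: [-0.5, -0.5, -1.8]
width: 0.0072
```

Emit:
{"method": "step_arm", "body": {"increments": [{"grip":0,"delta_pos":[0,0,-0.001],"twist":0},{"grip":0,"delta_pos":[0,0,0],"twist":0},{"grip":0,"delta_pos":[0,0,0],"twist":0}]}}

```text
clock: 10.43
position: [0.5142, -0.0101, 0.0198]
ee_rot: [0.707, 0.0, 0.707, -0.0]
contact_force: [-1.4, 0.2, 4.3]
width: 0.0073
```

Contact: the force went from -2 to +4 N. I'll release and rise.

Emit:
{"method": "step_arm", "body": {"increments": [{"grip":0.15,"delta_pos":[0,0,0],"twist":0},{"grip":0.25,"delta_pos":[0,0,0],"twist":0},{"grip":0.35,"delta_pos":[0,0,0],"twist":0},{"grip":0.4,"delta_pos":[0,0,0],"twist":0},{"grip":0.4,"delta_pos":[0,0,0],"twist":0},{"grip":0.4,"delta_pos":[0,0,0.015],"twist":0},{"grip":0.4,"delta_pos":[0,0,0.03],"twist":0},{"grip":0.4,"delta_pos":[0,0,0.035],"twist":0},{"grip":0.4,"delta_pos":[0,0,0.035],"twist":0},{"grip":0.4,"delta_pos":[0,0,0.035],"twist":0}]}}

```text
clock: 11.27
position: [0.5136, -0.0101, 0.1706]
ee_rot: [0.707, 0.0, 0.707, -0.0]
contact_force: [0.0, 0.3, 0.3]
width: 0.0345
```

Emit:
{"method": "step_arm", "body": {"increments": [{"grip":0.4,"delta_pos":[-0.03,0,0.02],"twist":0},{"grip":0.4,"delta_pos":[-0.03,0,0.02],"twist":0},{"grip":0.4,"delta_pos":[-0.03,0,0.01],"twist":0},{"grip":0.4,"delta_pos":[-0.03,0,0],"twist":0},{"grip":0.4,"delta_pos":[0,0,0],"twist":0},{"grip":0.4,"delta_pos":[0,0,0],"twist":0},{"grip":0.4,"delta_pos":[0,0,0],"twist":0}]}}

```text
clock: 11.85
position: [0.3947, -0.0103, 0.2194]
ee_rot: [0.708, 0.0, 0.707, -0.0]
contact_force: [0.4, 0.3, 0.3]
width: 0.0341
```

```bash
python3 - <<'E'
from h import *
a,K,W=grab('wrist'); b,_,_=grab('scene'); s=manip.get_state()
print(s['clock'],s['position'],s['contact_force'])
cv2.imwrite('pics/w4.png',np.hstack([cv2.resize(a,(400,300)),cv2.resize(b[205:320,90:365],(400,300))])[:,:,::-1])
hsv=cv2.cvtColor(a,cv2.COLOR_RGB2HSV)
E
```

```text
11.95 [ 0.39513006 -0.01029772  0.21911954] [-0.20835255  0.13876246 -1.52395599]
```

View pics/w4.png

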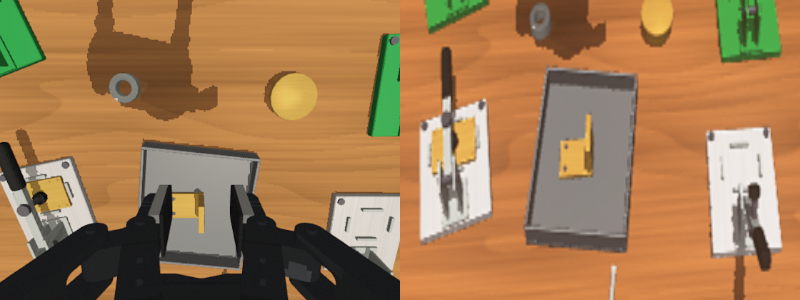

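The bracket stands on its base leaf in the middle of the tray (right crop (575,155)). The bracket jig's clamp is open at (757,220), and the plate jig is still clamped at (447,120). I'm handing in.

```bash
python3 -c "
from rig import manip
print(manip.sign_off())"
```

```text
the job is handed in; nothing more can be done
None
```

The bracket is out of its jig and standing on its base leaf in the middle of the grey tray, and the job is handed in.

- **Clamp:** I swung the toggle arm to about 2.2 rad before letting go. It was still leaning back, open, in every later picture.
- **Bracket:** I gripped it by the upright leaf, lifted it level and lowered it until the floor contact showed in the force reading. Then I released it and backed away.
- **Last checks:** The final picture shows the bracket upright in the tray, the plate jig still clamped and the gripper clear of everything. The clock was about 12 s at hand-in, and the readings between moves stayed under 8 N. No check failed or disagreed.

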